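# Shut and fasten the lamp cover

### The arm

A 6-joint arm with a two-finger parallel gripper is mounted at the origin on a cart in front of the work surface, level with it; the furniture and walls round the work are solid. World frame = base frame: x ahead of the robot, y to its left, z up, the work surface at z = 0. Lengths are in m, angles in rad, forces in N, time in s.
With the tool pointing down it reaches from about 0.35 to 0.975 m from the base axis. Payload 7.1 kg.
Tool frame: the origin (TCP) lies midway between the tips of the shut fingers; the grasp point (between the pads) lies 19 mm behind it; z points along the fingers, x is the direction in which the jaws open and shut, and the axes are right-handed (so a half turn about z gives the same grasp; the last joint's range is limited). The gripper opens to 88 mm and grips with 3 to 60 N. Pads are 20 mm wide; open, the fingers measure 115 mm over their backs; the gripper's body (75 mm by 178 mm) begins 61 mm behind the grasp point.
Start: joints at [1.268, 0.423, 1.63, -0, 1.089, -0.019], TCP at [0.175, 0.6, 0.223] pointing down, gripper open.
Joint ranges: [-3, 3], [-0.9, 2.11], [0.09, 2.58], [-1.31, 4.45], [0.11, 2.69], [-2.54, 2.54]. Speed limits (rad/s): [2.39, 2.39, 3.01, 3.14, 3.14, 3.14].

### API

Orientations are given as a unit quaternion [w, x, y, z].
In Python, from station import move_pose, movel, movej, command_gripper, wait, inverse_kinematics, read_camera, camera_info, MotionError, job_done, get_time, get_joint_pos, get_qvel, get_effort, get_tcp_pos, get_ee_rot, get_ft_force, get_ft_torque, get_grip_width gives the robot as it stands. Calls block until the motion is done:
- move_pose(position, orientation): joint-space move of the TCP to a pose.
- movel(position, frame=None, v=0.15, until_force=None): straight line of the TCP; frame=None keeps the orientation; v is the mean speed in m/s. With until_force (N) it stops when the force on the tool has changed by that much, and returns True; else False.
- movej(angles): joint-space move.
- command_gripper(opening): opening from 0.0 (shut) to 1.0 (fully open); the grip force is fixed at half the most; returns when the fingers have stopped.
- wait(seconds).
- inverse_kinematics(position, orientation): joint angles nearest the present ones, or None.
- read_camera(name): name is "side" or "top"; returns the picture (384x512x3 uint8, red, green, blue); there is no depth.
- camera_info(name): a dict with "intrinsics" (3x3 intrinsics, pixels), "T" (4x4, takes a point from camera to world coordinates). Camera axes: x right, y up, looking along -z (the intrinsics and any distortion apply to the point x, -y, -z); pixel columns grow to the right and rows downward; lengths in m; the calibration is good to about 2 mm. A picture is of the moment at which its call begins. camera_info takes no time and is no camera call.
A pose or a line that the arm cannot do raises MotionError and nothing moves.
- job_done(): hands the job in, once; it reports no verdict.
Readings, each from a call of its own:
- get_time(): time.
- get_joint_pos(): joint angles.
- get_qvel(): joint speeds.
- get_effort(): joint torques, N m.
- get_tcp_pos(): TCP position.
- get_ee_rot(): TCP orientation.
- get_ft_force(): force on the tool from outside, world axes, zero at the start.
- get_ft_torque(): the same for the moment, N m.
- get_grip_width(): opening from 0.0 (shut) to 1.0 (fully open).
Only numpy, scipy, OpenCV 4.12 (cv2) and the standard library are available. Lean on these libraries where they do the work, as an engineer would, in place of code of your own. Each camera call takes 0.05 s, during which the arm holds its last target.

### The job

Swing the open cover of the grey light-source module shut. Then press the cover's sprung quarter-turn stud in and, keeping it pressed, turn it clockwise to its stop, and let go so that it springs up into its locking notch. Work gently: never bear hard on the latch under the cover or force the stud round, and leave the bottle, the plate and the tweezers where they are.

Things in the scene. Friction and masses are not known exactly. Their poses are not given: they have to be found in the camera images.
- module: grey light-source module, a fixed open-topped case 170 x 150 x 75 mm (its x, y, z) on the desk; origin at the centre of its underside, z up; its front (-x) faces the robot at yaw 0
- cover_hinge (a point): point on the hinge line at the middle of the module's far rim: 80 mm along module x from its origin and 77 mm up; the cover turns about module y here
- cover (a joint): angle of the hinged aluminium cover (165 x 150 x 4 mm, with a 12 mm long, 60 mm wide tab at the middle of its front edge), rad: 0 = shut (its upper face is then level, 79 mm above the desk), growing as the front edge rises, up to 1.2; a stiff hinge that stays where it is left (1 to 4 N at the front edge moves it)
- cover_push (a point): a point on the upper face of the cover, 155 mm from the hinge and 50 mm to the left (+y) of the middle, clear of the stud: a good place to push the cover shut
- stud_press: sprung stud, captive in the cover on its middle line, 130 mm from the hinge: steel disc, 38 mm diameter, 4 mm thick, carrying a black upright grip bar 34 long x 10 wide x 20 mm high. This frame is on the stud's axis at the cover's mid thickness; it moves in and out with the stud but does not turn with it. The spring takes about 3 N to start and 0.35 N more per mm (8 N at 14 mm)
- stud_grip (a point): middle of the grip bar, on the stud's axis, 9 mm above the disc's upper face; x runs along the bar and turns with it, z points out of the cover. Cover shut and stud up: the disc's upper face is 100 mm and the bar's top 120 mm above the desk. Grip the bar from above by its long sides, fingertips down on or just over the disc
- stud_seat (a point): point fixed to the cover: where stud_grip stands when the stud is fully up. Pressing in frees the stud's cross pin to turn after 4 to 13 mm (where the latch sits differs each time: press until the solid bottom is felt); only 1.5 mm beyond that the pin meets the bottom and the force rises steeply
- stud_turn (a joint): turn of the stud, rad, growing clockwise seen from above: 0 = bar in line with module x (unlocked, the pin in its slot), stop at 1.4 to 1.5 (bar across the module). It turns only when pressed in, easily until the stop. Let go at the stop it springs up about 2.5 mm into a notch and is locked, 1.5 to 10.5 mm lower than fully up; let go part way it stays held down, not locked
- latch_well: black well 44 x 60 mm inside the module under the stud, holding the steel latch that the stud's pin works in: the latch is bent if the pin bears on it with more than 15 N in all (on its bottom, on the slot's sides when turned while too shallow, on the stop)
- stain_bottle: reagent bottle, black cap, diameter 46 mm, 85 mm high, standing to the left of the module; leave it alone; origin at the centre of its underside
- sample_plate: frosted 96-well plate, 85 x 128 x 14 mm, lying to the right of the module; leave it alone; origin at the centre of its underside
- tweezers: steel tweezers, 122 mm long, lying in front of the module; leave them alone; origin at the centre of the underside

How it is judged:
By the outcome, as a careful person would: the job done as asked, in the order asked, and still so for the second after the job is handed in, with the robot touching nothing.
It also fails if it takes over 64 s, if anything falls off the work surface, if the arm or the gripper's body presses on something with over 40 N, if the wrist force passes 120 N, or if a joint passes its speed limit or range.

## Working session

There is one attempt and no reset: what is moved stays moved. The work goes in short steps, each a Python script; the robot and the scene stay as the last script left them, time stands still between calls to the robot, and variables do not carry over. Pictures are saved under pics/ and viewed, and the job is handed in when it is done.

```bash
mkdir -p pics
python3 - <<'E'
from station import *
import cv2,numpy as np
for n in("side","top"):
    im=read_camera(n); cv2.imwrite(f"pics/{n}0.png",im[:,:,::-1])
    c=camera_info(n); print(n,{k:(np.round(np.array(v),4).tolist() if not isinstance(v,str) else v) for k,v in c.items()})
print(get_time(),get_tcp_pos(),get_ee_rot(),get_ft_force())
E
```

```text
side {'intrinsics': [[389.6672, 0.0, 244.2719], [0.0, 389.6672, 186.3448], [0.0, 0.0, 1.0]], 'T': [[0.8795, 0.3285, -0.3443, 0.2165], [-0.4758, 0.5899, -0.6525, -0.5109], [-0.0113, 0.7376, 0.6751, 0.6708], [0.0, 0.0, 0.0, 1.0]]}
top {'intrinsics': [[467.6933, 0.0, 247.9119], [0.0, 467.6933, 181.8629], [0.0, 0.0, 1.0]], 'T': [[0.0125, 0.9867, -0.1621, 0.3504], [-0.9998, 0.0103, -0.0143, 0.0415], [-0.0125, 0.1622, 0.9867, 1.068], [0.0, 0.0, 0.0, 1.0]]}
0.1 [0.17482144 0.59953756 0.22198122] [ 4.21181198e-04  7.99984803e-01  6.00019857e-01 -5.54748720e-04] [ 0.14399722 -0.28093687 -0.75050802]
```

View pics/side0.png

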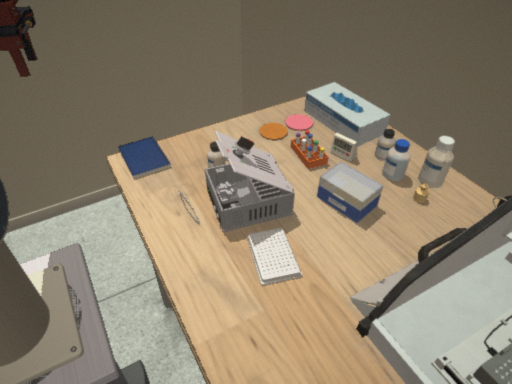

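View pics/top0.png

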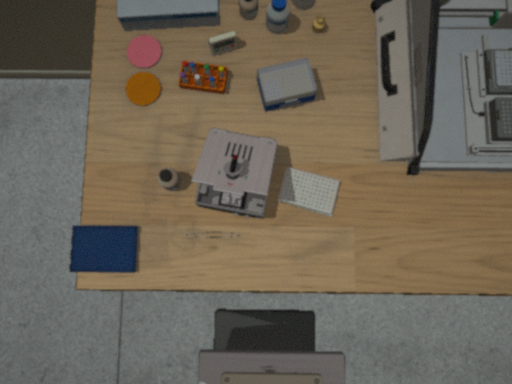

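The side picture shows the module at about (250,190) with its cover raised. In the top picture it sits at about (237,172), with the bottle at (168,178), the plate at (310,190) and the tweezers at (212,235). I'll zoom in on both.

Run:
```python
import cv2
a=cv2.imread("pics/top0.png")[115:245,150:350]; cv2.imwrite("pics/topz.png",cv2.resize(a,None,fx=4,fy=4,interpolation=cv2.INTER_CUBIC))
a=cv2.imread("pics/side0.png")[125:235,170:310]; cv2.imwrite("pics/sidez.png",cv2.resize(a,None,fx=5,fy=5,interpolation=cv2.INTER_CUBIC))
```

```text
(no output)
```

View pics/topz.png

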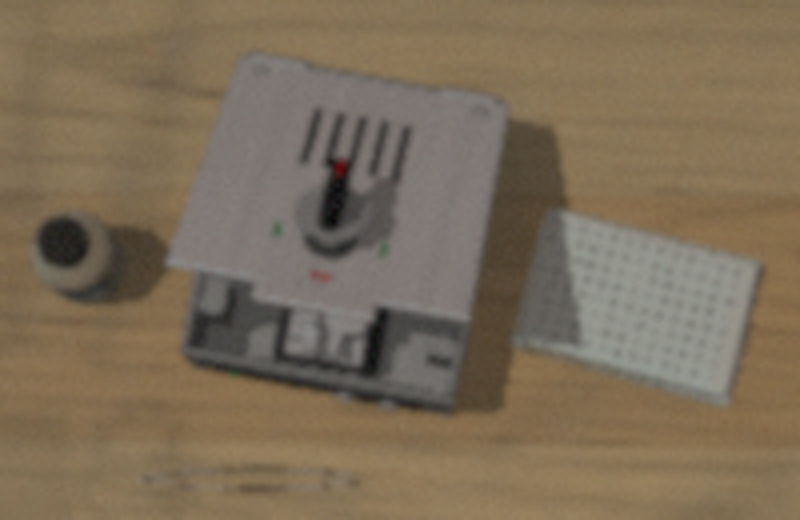

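View pics/sidez.png

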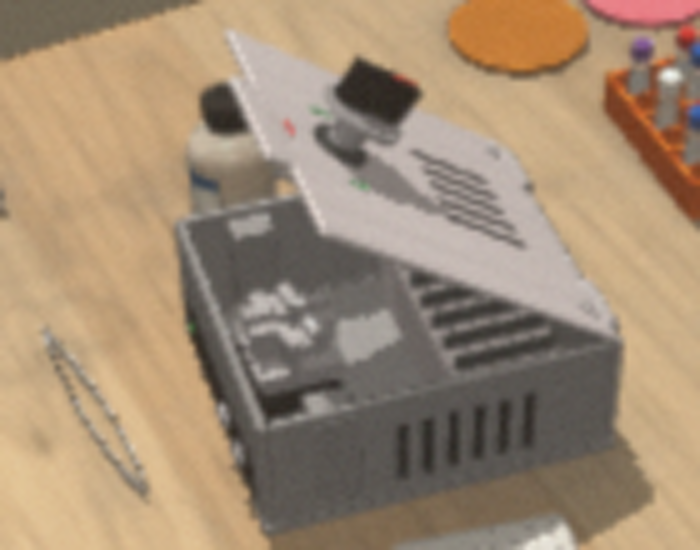

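The zooms give clear corners: top view far cover corners (243,57) and (507,100), front cover corners (170,265) and (468,320), front rim corners (187,355) and (453,408). In the side view, the rim corners are (180,222), (263,428) and (617,345).

```bash
cat > h.py <<'E'
import numpy as np
from station import *
def ray(n,u,v):
    c=camera_info(n);K=np.array(c["intrinsics"]);T=np.array(c["T"])
    d=np.array([(u-K[0,2])/K[0,0],-(v-K[1,2])/K[1,1],-1.]);return T[:3,3],T[:3,:3]@d
def onz(n,u,v,z):
    o,d=ray(n,u,v);return o+d*(z-o[2])/d[2]
def tri(a,b):
    (o1,d1),(o2,d2)=ray("top",*a),ray("side",*b)
    s=np.linalg.lstsq(np.c_[d1,-d2],o2-o1,rcond=None)[0]
    p,q=o1+s[0]*d1,o2+s[1]*d2
    return (p+q)/2,np.linalg.norm(p-q)
def tz(u,v):return (150+(u+.5)/4-.5,115+(v+.5)/4-.5)
def sz(u,v):return (170+(u+.5)/5-.5,125+(v+.5)/5-.5)
E
python3 - <<'E'
from h import *
np.set_printoptions(precision=4,suppress=True)
print("FL",onz("top",*tz(187,355),.075),onz("side",*sz(180,222),.075))
print("FR",onz("top",*tz(453,408),.075),onz("side",*sz(263,428),.075))
print("RR rim",onz("side",*sz(617,345),.075))
print("hinge L",onz("top",*tz(243,57),.079),"R",onz("top",*tz(507,100),.079))
print("coverFL",tri(tz(170,265),sz(228,32)))
print("coverFR",tri(tz(468,320),sz(322,233)))
print("bar near end top",tri(tz(325,228),sz(355,58)), "far/red",tri(tz(341,165),sz(408,80)))
print("bottle cap top",onz("top",*tz(62,240),.085)); print("plate",[onz("top",*tz(*p),.014) for p in((550,210),(762,262),(725,403),(515,343))])
E
```

```text
FL [0.4657 0.1655 0.075 ] [0.4689 0.1638 0.075 ]
FR [0.439  0.0232 0.075 ] [0.4436 0.0218 0.075 ]
RR rim [ 0.6033 -0.0085  0.075 ]
hinge L [0.6293 0.1394 0.079 ] R [ 0.6065 -0.0049  0.079 ]
coverFL (array([0.4991, 0.1624, 0.1742]), np.float64(0.0022351837449199616))
coverFR (array([0.4729, 0.018 , 0.1742]), np.float64(0.0004680910247027397))
bar near end top (array([0.5175, 0.0845, 0.2003]), np.float64(0.01131056048546058)) far/red (array([0.5466, 0.0802, 0.183 ]), np.float64(0.0001993927088112603))
bottle cap top [0.5257 0.2331 0.085 ]
plate [array([ 0.5587, -0.0327,  0.014 ]), array([ 0.5297, -0.1534,  0.014 ]), array([ 0.449 , -0.1311,  0.014 ]), array([ 0.4817, -0.0128,  0.014 ])]
```

```bash
cat >> h.py <<'E'
np.set_printoptions(precision=4,suppress=True)
YAW=-.180; H=np.array([.618,.066,.077])
def W(x,y,z):  # relative to hinge, module axes
    c,s=np.cos(YAW),np.sin(YAW);return H+[c*x-s*y,s*x+c*y,z]
def Q(phi):return np.array([0,np.cos(phi/2),np.sin(phi/2),0])
PHI0=np.pi/2+YAW
def tip(th,up=0,r=.155):
    c,s=np.cos(th),np.sin(th)
    return W(-r*c+.002*s+.010*min(1,max(th,0)/.1)*1.0+ (0.0 if th>.1 else .004*(1-max(th,0)/.1)), .05, r*s+.002*c+up)
E
python3 - <<'E'
from h import *
for th in(.62,.4,.2,.1,.05,0):print(th,tip(th),inverse_kinematics(tip(th),Q(PHI0)))
command_gripper(0)
p=tip(.62,.06)
move_pose(p,Q(PHI0))
print(get_time(),get_tcp_pos(),p,get_ft_force(),get_joint_pos())
print(movel(tip(.62,-.01),v=.04,until_force=2),get_tcp_pos(),get_ft_force(),get_time())
import cv2
cv2.imwrite("pics/side1.png",cv2.resize(read_camera("side")[100:240,150:330,::-1],None,fx=4,fy=4))
E
```

```text
0.62 [0.5138 0.1358 0.1687] [ 0.236   0.3602  1.8781 -0.      0.9033 -1.1548]
0.4 [0.4971 0.1388 0.1392] [ 0.2493  0.3853  1.9293 -0.      0.8269 -1.1415]
0.2 [0.4877 0.1405 0.1098] [ 0.2571  0.4239  1.9628 -0.      0.7549 -1.1337]
0.1 [0.4853 0.141  0.0945] [ 0.2592  0.4481  1.9741 -0.      0.7194 -1.1316]
0.05 [0.4816 0.1416 0.0867] [ 0.2623  0.4583  1.9841 -0.      0.6992 -1.1285]
0 [0.4784 0.1422 0.079 ] [ 0.2651  0.4693  1.9931 -0.      0.6792 -1.1257]
3.5083 [0.5138 0.1365 0.2287] [0.5138 0.1358 0.2287] [ 0.4811 -0.0659 -0.4407] [ 0.2372  0.2789  1.8308  0.0002  1.0317 -1.1546]
False [0.5139 0.1358 0.1588] [ 0.4657 -0.5857 -0.9324] 5.4083
```

View pics/side1.png

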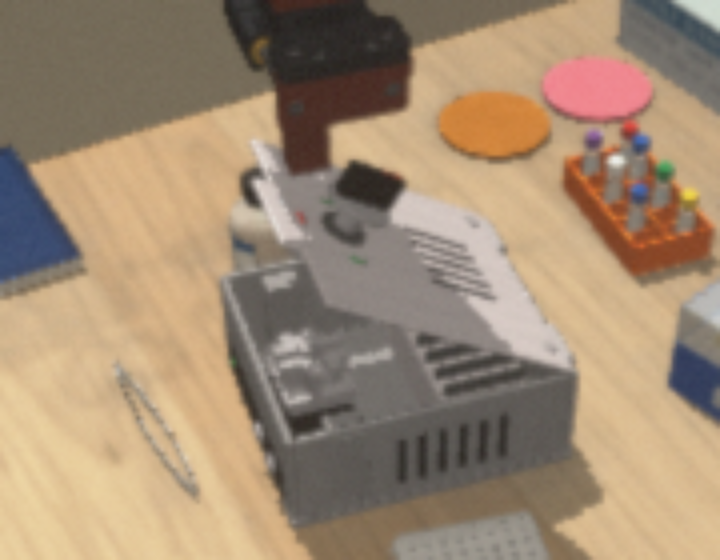

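The fingertip is down at the cover's left front, about (310,170), clear of the stud. I'll sweep the cover shut.

Run:
```python
from h import *
for th in(.45,.3,.15,.05):
    r=movel(tip(th),v=.05,until_force=15);print(th,r,get_tcp_pos(),get_ft_force())
    if r:break
else:
    print(movel(tip(0,-.004),v=.02,until_force=8),get_tcp_pos(),get_ft_force(),get_time())
import cv2
cv2.imwrite("pics/side2.png",cv2.resize(read_camera("side")[100:240,150:330,::-1],None,fx=4,fy=4))
```

```text
0.45 False [0.4999 0.1383 0.146 ] [ 1.3282 -0.1482  0.5456]
0.3 False [0.4915 0.1398 0.1245] [ 0.4596 -0.4797 -0.4369]
0.15 False [0.4861 0.1408 0.1019] [ 0.0611 -0.0675  0.4717]
0.05 False [0.4813 0.1416 0.0864] [ 0.2074 -0.2929  0.1642]
True [0.4799 0.1421 0.0792] [-2.2293 -1.1733  7.2276] 8.15
```

View pics/side2.png

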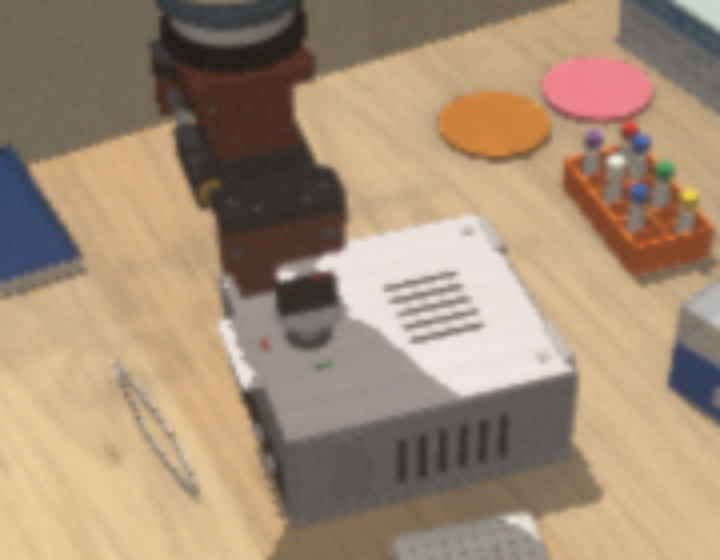

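The cover looks shut, with contact at z = 0.079. I'll raise the arm, move it clear and locate the stud.

Run:
```python
from h import *
import cv2
movel(W(-.15,.05,.10),v=.2)
move_pose([.42,.33,.22],Q(PHI0))
command_gripper(.5)
cv2.imwrite("pics/t3.png",read_camera("top")[:,:,::-1]);cv2.imwrite("pics/s3.png",read_camera("side")[:,:,::-1])
cv2.imwrite("pics/t3z.png",cv2.resize(cv2.imread("pics/t3.png")[120:225,180:290],None,fx=5,fy=5,interpolation=cv2.INTER_CUBIC))
cv2.imwrite("pics/s3z.png",cv2.resize(cv2.imread("pics/s3.png")[145:235,195:305],None,fx=6,fy=6,interpolation=cv2.INTER_CUBIC))
print(get_time())
```

```text
10.5917
```

View pics/t3z.png

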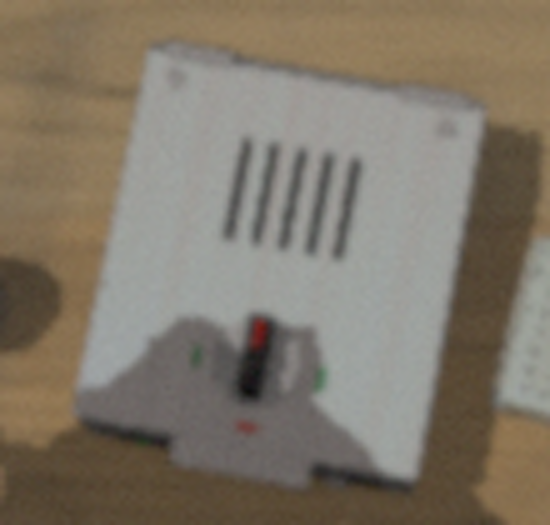

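View pics/s3z.png

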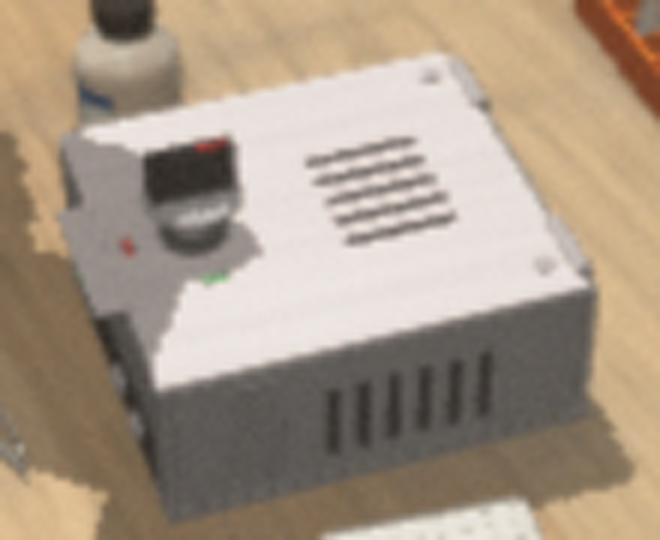

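Run:
```python
from h import *
import cv2
t=lambda u,v:(180+(u+.5)/5-.5,120+(v+.5)/5-.5)
s=lambda u,v:(195+(u+.5)/6-.5,145+(v+.5)/6-.5)
C={k:onz("top",*t(*p),.079) for k,p in dict(FL=(78,413),FR=(412,487),HL=(150,47),HR=(485,107)).items()}
print(C); 
for a,b in(("FR","FL"),("HR","HL")):d=C[b]-C[a];print(np.arctan2(-d[0],d[1]),np.linalg.norm(d))
for a,b in(("FR","HR"),("FL","HL")):d=C[b]-C[a];print(np.arctan2(d[1],d[0]),np.linalg.norm(d))
f=(C["FL"]+C["FR"])/2;h=(C["HL"]+C["HR"])/2;print("mid",f,h,"stud",f+(h-f)*35/165)
print("green mid",onz("top",*t(259,367.5),.079))
print("bar top",onz("top",*t(256,354),.120),onz("side",*s(190,147),.120),tri(t(256,354),s(190,147)))
print("side corners",[onz("side",*s(*p),.079) for p in((157,387),(592,290))])
print("model stud",W(-.13,0,0))
# red mark of bar / black blob in top
im=cv2.imread("pics/t3.png");g=im.max(2);sub=g[180:205,222:240];print(sub)
```

```text
{'FL': array([0.4677, 0.1676, 0.079 ]), 'FR': array([0.4378, 0.0251, 0.079 ]), 'HL': array([0.6291, 0.1411, 0.079 ]), 'HR': array([ 0.6034, -0.0054,  0.079 ])}
-0.20706484959844831 0.14564926806854372
-0.1731125301435273 0.14864794508656068
-0.1817557161544385 0.1684334112351351
-0.16316175845673736 0.16349103365152232
mid [0.4528 0.0963 0.079 ] [0.6162 0.0678 0.079 ] stud [0.4874 0.0903 0.079 ]
green mid [0.4881 0.0908 0.079 ]
bar top [0.488  0.0901 0.12  ] [0.4895 0.0904 0.12  ] (array([0.4885, 0.0898, 0.1206]), np.float64(0.0013177444804132639))
side corners [array([0.4409, 0.0227, 0.079 ]), array([ 0.6024, -0.0103,  0.079 ])]
model stud [0.4901 0.0893 0.077 ]
[[160 163 160 162 162 160 163 161 158 158 159 162 159 161 162 161 161 160]
 [163 162 162 159 160 161 161 157 154 154 153 158 156 160 161 162 159 165]
 [160 162 163 160 163 161 159 147 130 126 130 135 146 156 159 161 162 159]
 [154 155 163 159 159 160 149 123  99  99 101 100 116 137 154 160 159 160]
 [131 144 152 157 155 149 139 110  90 105 103  75  78 109 132 145 156 154]
 [113 126 131 142 148 144 132 103  85 111 100  69  63
[... 747 characters left out ...]
 84  97 122 132 125 113]
 [102  97  93  86  74  53  36  29  28  32  52  77  87  93 118 130 119 107]
 [106  99  98  89  76  60  30  24  25  36  59  82  87  97 115 127 113 104]
 [104 104 100  92  79  61  38  18  20  35  65  81  88  91 105 109 103 102]
 [108 109 104  95  86  75  55  48  43  49  74  88  90  92  98 102 105 104]
 [108 107 104 102  96  86  76  73  74  78  88  91  93  99 103 104 108 104]
 [108 107 105 104 101 102  97  95  93  96  99  99 100 105 108 107 107 105]
 [105 108 107 104 106 106 103 104 106 104 108 108 107 109 108 109 107 107]
 [105 105 107 107 107 106 107 107 102 107 107 106 108 106 110 110 108 105]
 [107 103 105 108 108 109 110 106 106 107 107 111 111 111 110 108 107 108]]
```

Cover edges, green marks and the bar in both views agree on the stud axis at (0.4885, 0.0900), within 2 mm, with the bar's top at z = 0.1206 (expected 0.120). Next I'll grip it.

```bash
cat >> h.py <<'E'
S=np.array([.4885,.0902,0]); PHI=np.pi/2-.178
def st(z,phi=None):return S+[0,0,z]
E
python3 - <<'E'
from h import *
move_pose(st(.17),Q(PHI))
print(get_ft_force())
print(movel(st(.102),v=.06,until_force=4),get_tcp_pos(),get_ft_force(),get_ft_torque())
command_gripper(0.15);print(get_grip_width(),get_ft_force())
command_gripper(0);print(get_grip_width()*88,get_ft_force(),get_ft_torque(),get_tcp_pos(),get_time())
for i in range(3): wait(.05);print(get_ft_force(),get_ft_torque())
import cv2
cv2.imwrite("pics/s4.png",cv2.resize(read_camera("side")[120:240,180:320,::-1],None,fx=5,fy=5))
E
```

```text
[-0.3496  0.4197  0.3953]
False [0.4888 0.0903 0.1024] [-1.0514 -0.126   0.6784] [0.018  0.0269 0.0253]
0.14953046268939324 [-0.4702 -0.3351  1.085 ]
10.104588744436116 [-1.1493 -4.3052  0.942 ] [-0.8024  0.0672  0.0041] [0.4884 0.0898 0.102 ] 13.775
[ 0.5147 -3.6488  1.4188] [-0.8242  0.0656  0.0093]
[-0.8308 -4.8562  1.4981] [-0.8033  0.0821  0.0418]
[ 0.0095 -5.917   1.8193] [-0.9083  0.0843 -0.0864]
```

View pics/s4.png

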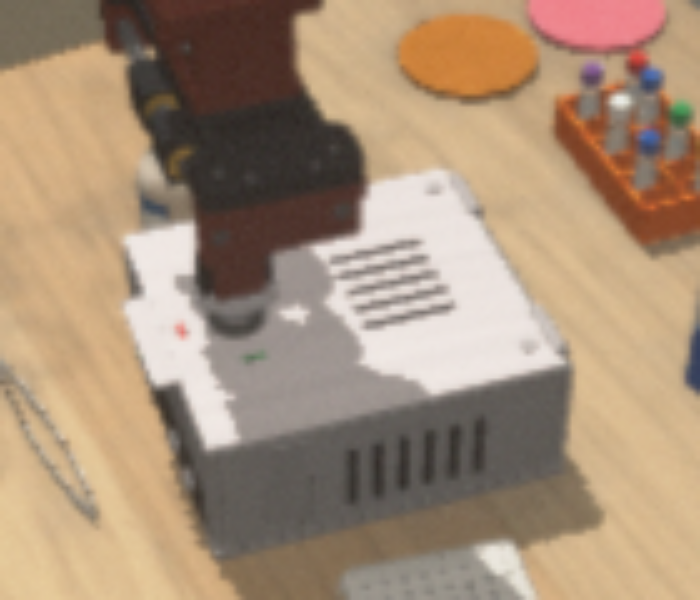

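The bar is gripped at 10.1 mm, with a sideways reaction of about 5 N. I'll shift the tool to relieve it.

```bash
cat >> h.py <<'E'
def ft(n=6):
    a=[];b=[]
    for i in range(n):wait(.02);a.append(get_ft_force());b.append(get_ft_torque())
    return np.mean(a,0),np.mean(b,0)
E
python3 - <<'E'
from h import *
p=np.array([.4885,.0902,.102])
print(ft(),get_tcp_pos())
for dy in(.0005,.001,.0015,.002):
    movel(p-[0,dy,0],v=.01);print(dy,ft(),get_tcp_pos(),get_time())
    if ft(3)[0][1]>-.8:break
E
```

```text
(array([-0.3654, -5.3339,  2.1685]), array([-1.0023,  0.1033, -0.0176])) [0.4884 0.0899 0.102 ]
0.0005 (array([-0.8065, -2.5413,  1.6083]), array([-0.492 ,  0.1586,  0.019 ])) [0.4884 0.0897 0.102 ] 14.425
0.001 (array([-1.2751,  1.9579,  1.684 ]), array([ 0.3988,  0.3059, -0.0108])) [0.4884 0.0895 0.102 ] 14.825
```

```bash
cat >> h.py <<'E'
PG=np.array([.4886,.0894,.102])
E
python3 - <<'E'
from h import *
movel(PG,v=.01);print(ft())
d=0;prev=None
while d<.0155:
    d+=.0007
    hit=movel(PG-[0,0,d],v=.008,until_force=5)
    f=ft(4)[0];z=get_tcp_pos()[2];print(round(d*1e3,1),hit,round(z*1e3,2),f)
    pred=3+350*(d)
    if f[2]>pred+2.2 and d>.003:break
print(get_time(),get_grip_width()*88)
E
```

```text
(array([-2.2357,  2.7408,  2.6979]), array([ 0.5702,  0.4602, -0.0062]))
0.7 False 101.27 [-2.7469  3.4328  2.5408]
1.4 False 100.57 [-2.728   4.0801  3.2185]
2.1 False 99.89 [-3.4459  4.1896  3.6535]
2.8 False 99.19 [-3.2278  4.0476  3.4166]
3.5 False 98.54 [-3.2981  3.8964  3.6868]
4.2 False 97.85 [-3.0005  3.8628  4.2842]
4.9 False 97.16 [-3.4598  4.2091  4.3312]
5.6 False 96.48 [-3.0765  3.8615  4.5948]
6.3 False 95.82 [-4.6665  3.866   5.1847]
7.0 False 95.58 [-5.5984  3.59   10.7436]
18.3917 9.802591988785046
```

The bottom came at about 6.4 mm of press, with a sharp rise to 10.7 N. I'll back off into the free window and relieve the side forces.

Run:
```python
from h import *
z=.0960
p=np.array([.4886,.0894,z]);movel(p,v=.01);f,t=ft();print(f,t,get_tcp_pos())
for i in range(4):
    p[:2]+=np.clip(f[:2]/9000,-.0005,.0005)
    movel(p,v=.01);f,t=ft();print(p,f,t,get_tcp_pos())
    if abs(f[:2]).max()<1.2:break
print(get_time())
```

```text
[-3.3086  4.2223  4.8289] [0.774  0.6593 0.0085] [0.4885 0.0894 0.0961]
[0.4882 0.0899 0.096 ] [-2.4161  0.2117  4.5002] [-0.0334  0.3972 -0.0009] [0.4885 0.0896 0.0961]
[0.488  0.0899 0.096 ] [-0.4725 -2.6245  4.0278] [-0.4093  0.0979 -0.0107] [0.4884 0.0897 0.0961]
[0.4879 0.0896 0.096 ] [ 0.776  -1.4426  4.6087] [-0.2767 -0.1454 -0.0053] [0.4884 0.0897 0.0961]
[0.488  0.0894 0.096 ] [ 1.1684 -0.2801  4.4674] [ 0.0049 -0.2808 -0.0105] [0.4884 0.0896 0.0961]
20.1417
```

```bash
cat >> h.py <<'E'
PT=np.array([.4881,.0895,.0960])
E
python3 - <<'E'
from h import *
for a in(.05,.15,.3):
    t0=get_time();movel(PT,frame=Q(PHI-a),v=.05);f,t=ft();q=get_ee_rot()
    print(a,round(get_time()-t0,2),PHI-2*np.arctan2(q[2],q[1]),f,t,get_tcp_pos())
    if abs(t[2])>.15 or f[2]>11:break
print(get_time())
E
```

```text
0.05 0.35 0.04887355380227332 [ 1.853  -0.0516  4.3193] [ 0.051  -0.3146 -0.0114] [0.4883 0.0896 0.0961]
0.15 0.35 0.147256272675665 [1.9265 0.4924 4.3481] [ 0.1437 -0.3866 -0.003 ] [0.4883 0.0896 0.0961]
0.3 0.4 0.2965660000022816 [2.7418 1.0528 4.5823] [ 0.1931 -0.4855 -0.0048] [0.4883 0.0896 0.0961]
21.2417
```

Turning freely, with almost no torque. I'll continue with side-force compensation and small steps near the stop.

Run:
```python
from h import *
p=PT.copy();f=np.array([2.7,1.,4.5]);prev=0
for a in[.45,.6,.75,.9,1.05,1.2,1.3,1.36]+list(np.arange(1.38,1.56,.02)):
    p[:2]+=np.clip(f[:2]/20000,-.0002,.0002)
    movel(p,frame=Q(PHI-a),v=.05);f,t=ft(4);q=get_ee_rot();aa=PHI-2*np.arctan2(q[2],q[1])
    print(round(a,2),round(aa,3),f,t,get_tcp_pos())
    if abs(t[2])>.07 or f[2]>9:print("stop");break
print(get_time(),p,a)
```

```text
0.45 0.446 [2.4303 1.2451 4.4632] [ 0.1706 -0.4787 -0.021 ] [0.4883 0.0896 0.096 ]
0.6 0.596 [2.4222 0.5784 4.5044] [ 0.1203 -0.4786  0.0169] [0.4884 0.0896 0.096 ]
0.75 0.746 [2.1967 0.2481 5.0231] [ 0.1061 -0.3904 -0.0111] [0.4884 0.0896 0.096 ]
0.9 0.896 [1.6995 0.0977 4.37  ] [ 0.0345 -0.2997 -0.0233] [0.4884 0.0896 0.0959]
1.05 1.046 [1.0192 0.0646 4.3896] [ 0.0166 -0.1724 -0.0201] [0.4885 0.0896 0.0959]
1.2 1.196 [ 0.7577 -0.2247  4.4939] [-0.0337 -0.0782 -0.0001] [0.4885 0.0896 0.0959]
1.3 1.296 [-0.0987  0.1974  4.7149] [-0.0627  0.0278 -0.0006] [0.4885 0.0896 0.0959]
1.36 1.357 [0.0953 0.3268 4.4117] [-0.0742  0.1149 -0.0199] [0.4885 0.0896 0.0959]
1.38 1.379 [-0.4448 -0.657   4.5219] [-0.106   0.1981 -0.0041] [0.4885 0.0896 0.0959]
1.4 1.399 [-1.1818 -0.425   4.4916] [-0.1207  0.2657 -0.0147] [0.4885 0.0896 0.0959]
1.42 1.419 [-1.6716  0.0027  4.4851] [-0.0832  0.3241 -0.0149] [0.4886 0.0896 0.096 ]
1.44 1.44 [-1.1403 -0.155   4.7953] [-0.1009  0.2921 -0.0204] [0.4886 0.0896 0.096 ]
1.46 1.46 [-1.3729 -0.2896  4.3942] [-0.087   0.3166 -0.0102] [0.4886 0.0896 0.096 ]
1.48 1.479 [-1.2181 -0.4371  4.0385] [-0.0968  0.25    0.0306] [0.4885 0.0896 0.096 ]
1.5 1.499 [-0.8274  0.1723  3.9454] [-0.0399  0.1827  0.1387] [0.4885 0.0896 0.096 ]
stop
26.2917 [0.4884 0.0896 0.096 ] 1.5
```

The stop is felt at about 1.49 rad, with torque rising to 0.14 N·m. I'll ease the torque slightly, let go, rise and look.

Run:
```python
from h import *
import cv2
p=np.array([.4884,.0896,.096])
movel(p,frame=Q(PHI-1.492),v=.05);print(ft())
command_gripper(.4);print(get_grip_width(),ft())
movel(p+[0,0,.09],v=.1);
print(get_time(),ft(),get_tcp_pos())
move_pose([.42,.33,.22],Q(PHI0))
cv2.imwrite("pics/t5.png",read_camera("top")[:,:,::-1]);cv2.imwrite("pics/s5.png",read_camera("side")[:,:,::-1])
a=cv2.resize(cv2.imread("pics/t5.png")[120:225,180:290],(400,382),interpolation=cv2.INTER_CUBIC)
b=cv2.resize(cv2.imread("pics/s5.png")[145:235,195:305],(400,382),interpolation=cv2.INTER_CUBIC)
cv2.imwrite("pics/c5.png",np.hstack([a,b]));print(get_time())
```

```text
(array([-0.19  , -0.0613,  3.9109]), array([-0.0511,  0.1277,  0.1112]))
0.39823096483288895 (array([-0.6149,  0.143 ,  3.5709]), array([-0.0673,  0.098 ,  0.0056]))
28.3917 (array([ 0.3057, -0.3973,  0.0704]), array([-0.0761,  0.0503,  0.0323])) [0.4879 0.0895 0.1853]
29.5833
```

View pics/c5.png

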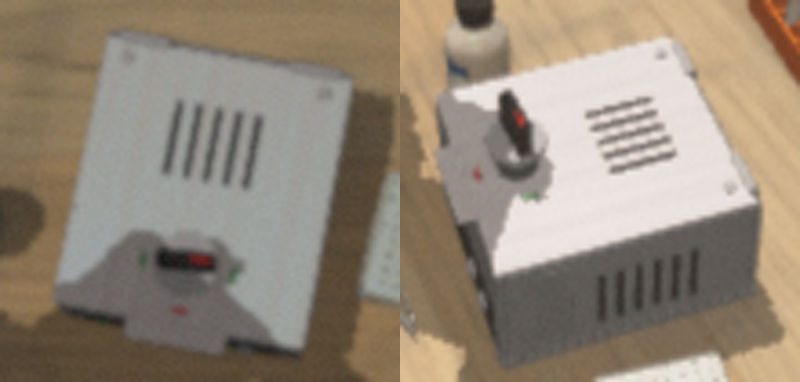

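View pics/t5.png

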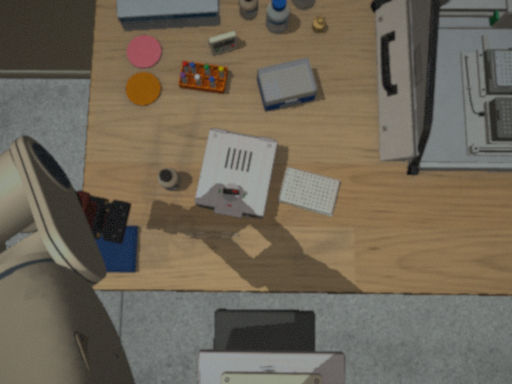

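The bar now lies across the module, with its red end to the right at about (215,262) in the left panel. The other objects look unmoved. I'll measure the bar's angle and check the objects before and after.

Run:
```python
from h import *
import cv2
im=cv2.imread("pics/t5.png");
r=im[183:200,215:250].astype(int);g=r.max(2)
m=((g<70)|((r[:,:,2]>r[:,:,1]+25))).astype(np.uint8)
n,l,s,c=cv2.connectedComponentsWithStats(m);k=1+np.argmax(s[1:,4])
ys,xs=np.nonzero(l==k);print(s[k]);pts=np.c_[xs+215,ys+183].astype(np.float32)
(cx,cy),(w,h),a=cv2.minAreaRect(pts);vx,vy,x0,y0=cv2.fitLine(pts,cv2.DIST_L2,0,.01,.01).ravel()
A=onz("top",x0-8*vx,y0-8*vy,.117);B=onz("top",x0+8*vx,y0+8*vy,.117);d=B-A
print(cx,cy,w,h,"turn",-.178-np.arctan2(d[1],d[0]),(A+B)/2)
a=cv2.imread("pics/t3.png").astype(int);o=cv2.imread("pics/top0.png").astype(int)
for nm,(x0,x1,y0,y1) in dict(bottle=(155,182,165,192),plate=(277,342,165,216),tw=(180,245,225,245)).items():
    A=cv2.imread("pics/top0.png",0)[y0:y1,x0:x1].astype(np.float32);B=cv2.imread("pics/t5.png",0)[y0:y1,x0:x1].astype(np.float32)
    print(nm,cv2.phaseCorrelate(A,B))
A=cv2.imread("pics/side0.png",0)[180:235,170:205].astype(np.float32);B=cv2.imread("pics/s5.png",0)[180:235,170:205].astype(np.float32);print("tw side",cv2.phaseCorrelate(A,B))
```

```text
[ 8  5 16  7 84]
230.3648681640625 191.81080627441406 15.45350456237793 5.753964424133301 turn 1.5099544278100436 [0.4862 0.0915 0.117 ]
bottle ((0.6259443036754089, 0.4403320001997635), 1.0196189965403784)
plate ((0.1304854702527649, -0.007531135290005153), 0.8337675226936615)
tw ((0.9172350983421609, 0.23357155963636522), 0.22282377349005805)
tw side ((0.1784585832386476, -0.5080024533183156), 0.24493267756921275)
```

The turn measures about 1.51 rad, at the stop. I'll do one gentle touch on the bar's top, below the spring's starting force. That tells sprung-up-locked (about 0.1175) from held-down (about 0.115).

Run:
```python
from h import *
import cv2
command_gripper(0)
move_pose([.4884,.0896,.16],Q(PHI-1.49))
movel([.4884,.0896,.124],v=.08);print(ft())
print(movel([.4884,.0896,.112],v=.008,until_force=2.2),get_tcp_pos(),get_ft_force())
movel([.4884,.0896,.19],v=.12)
move_pose([.42,.33,.22],Q(PHI0))
cv2.imwrite("pics/t6.png",read_camera("top")[:,:,::-1]);s=read_camera("side")[:,:,::-1];cv2.imwrite("pics/s6.png",s)
cv2.imwrite("pics/s6z.png",cv2.resize(s[120:240,165:320],None,fx=5,fy=5))
print(get_time(),get_ft_force())
```

```text
(array([0.0595, 0.2261, 0.1515]), array([-0.0748,  0.0521, -0.0033]))
True [0.4884 0.0896 0.1179] [0.1099 0.1639 2.8886]
34.6583 [ 0.2727 -0.1187  0.0409]
```

View pics/s6z.png

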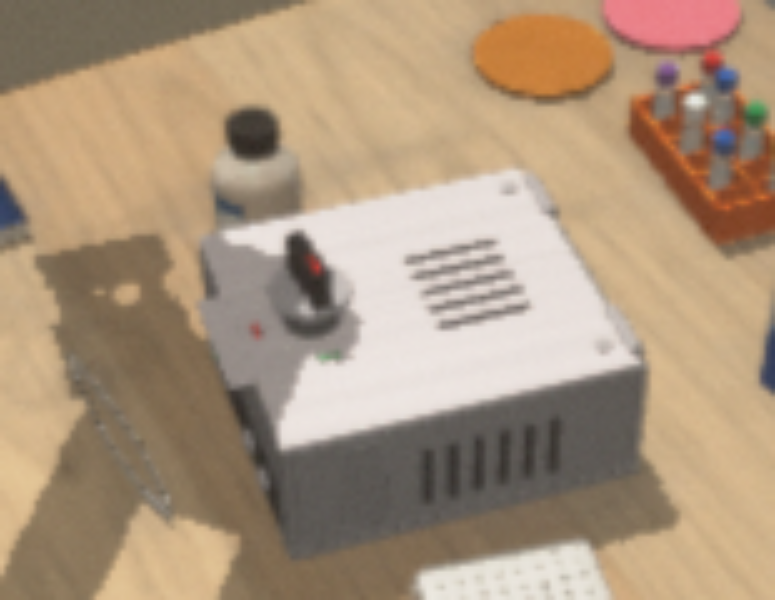

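The bar's top is at 0.1179 m, which matches the notch height. The cover is shut, and the bottle, plate and tweezers are in place.

```bash
python3 -c "
from station import *
job_done();print(get_time())"
```

```text
the job is handed in; nothing more can be done
the job is handed in; nothing more can be done
```

The cover is shut and the stud is locked in its notch. I handed the job in at about 35 s of the 64 s allowed.

- **Cover:** I pushed it shut at its left front corner. It met the rim at z = 0.079 m with about 7 N, and the last pictures show it still shut.
- **Stud press:** I gripped the bar and pressed until I felt the solid bottom at about 6.4 mm. That took 10.7 N in total, of which roughly 5 N was on the latch. I then backed off slightly before turning.
- **Stud turn:** It turned with almost no torque to the stop at about 1.49 rad. The torque at the stop peaked at 0.14 N·m. I can't turn that into a force on the latch because the pin's radius isn't given.
- **Lock check:** When I let go and lifted, the stud sprang up. A light touch (under 3 N) found the bar's top at 117.9 mm, 2.1 mm below fully up. That fits the notch (about 117.5 mm) rather than held down unlocked (about 115 mm). The picture gave a turn of 1.51 rad.
- **Other objects:** The bottle, plate and tweezers look unmoved. Comparing top-view pictures before and after gave shifts of under 1 pixel (about 2 mm). The tweezers comparison was weak because the arm's shadow fell across them, but the arm never went near them.

The side force while gripping the stud reached 5 to 6 N because I was first about 0.5 mm off its axis. I corrected this before turning.

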